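# Two forward file strokes over a glass rod's end

## Robot

A 6-joint arm with a two-finger parallel gripper is mounted at the origin on the work surface. World frame = base frame: x ahead of the robot, y to its left, z up, the work surface at z = 0. Lengths are in m, angles in rad, forces in N, time in s.
With the tool pointing down it reaches from about 0.35 to 0.975 m from the base axis. Payload 4.9 kg.
Tool frame: the origin (TCP) lies on the centre line of the jaws, within the pads' length; the fingertips stand 11 mm ahead of it and the grasp point (between the pads) lies 8 mm behind it; z points along the fingers, y is the direction in which the jaws open and shut (so a half turn about z gives the same grasp; the last joint's range is limited). The gripper opens to 85 mm and grips with 20 to 120 N. Pads are 22 mm wide; open, the fingers measure 114 mm over their backs; the gripper's body (76 mm by 85 mm) begins 54 mm behind the grasp point. The pads swing forward as they close: fully open they stand 13 mm farther back than shut.
Start: joints at [-1.31, 0.053, 1.613, -0, 1.476, -0.119], TCP at [0.232, -0.58, 0.242] pointing down, gripper open.
Joint ranges: [-3.01, 3.01], [-1.01, 2.22], [0.06, 2.58], [-1.02, 4.17], [0.09, 2.62], [-3.14, 3.14]. Speed limits (rad/s): [2.57, 2.57, 3.14, 3.14, 3.14, 3.14].

## Interface

Orientations are given as a rotation vector (axis times angle).
In Python, from station import ctrl gives the robot as it stands.
- The arm moves only by the tool send_rows, never from a script. Its argument "series" is a list of rows, each an object of numbers: "tx", "ty", "tz": the shift along the tool's x, y, z in cm; "wx", "wy", "wz": the turn, a rotation vector about the tool's x, y, z in rad; "jaw": the closure, from 0 (fully open) to 1 (shut). In form: [{"tx": .., "ty": .., "tz": .., "wx": .., "wy": .., "wz": .., "jaw": ..}, ...]. A call has 1 to 5 rows; each row shifts and turns the pose as measured when the row begins, along the tool's axes as they then stand; what a row does not reach is not made up. A row lasts 1/8 s, in which the tool goes at most 62.5 mm and 10.7 degrees, less where a joint would pass 70% of its speed; a pose out of reach is approached as far as the arm can. A call is refused whole if a number of a shift passes 6.25 or a number of a turn 0.188, either way. A call with a gripper value outside its range is refused whole. The fingers move at their own pace and stop on an object; "squeeze" is the grip in N (left out, the last holds). Time passes only in rows, so rows that do not move let the fingers close. It gives the time, the measured TCP pose, the force and the opening at its end, in the units of the state.
- ctrl.get_obs(): the state, without advancing time (a new reading comes with each control period).
- ctrl.get_image(name): name is "scene" or "top"; returns the picture (400x640x3 uint8, red, green, blue); there is no depth.
- ctrl.camera_info(name): a dict with "mtx" (3x3 intrinsics, pixels), "R" (3x3) and "t" (3): a world point X has camera coordinates R X + t. Camera axes: x right, y down, z forward; pixel columns grow to the right and rows downward; lengths in m; the calibration is good to about 2 mm. A picture is of the moment at which its call begins. camera_info takes no time and is no camera call.
- ctrl.finish_job(): hands the job in, once; it reports no verdict.
The state is a dict: "t": time; "q": joint angles; "dq": joint speeds; "effort": joint torques, N m; "tool_pos": TCP position; "tool_rot": TCP orientation; "contact_force": force on the tool from outside, world axes, zero at the start; "wrist_torque": the same for the moment, N m; "opening": finger opening in m.
Only numpy, scipy, OpenCV 4.12 (cv2) and the standard library are available. Lean on these libraries where they do the work, as an engineer would, in place of code of your own. Each camera call takes 0.05 s, during which the arm holds its last target.

## Task

Take the narrow steel file by its wooden grip and file the top end of the glass rod standing in the vise with two full strokes, each pushed from the vise's open side towards its iron backstop with the file flat and its round toe leading, so that the sole runs over the rod from near the toe to near the heel while pressing it down a few millimetres. Lift the file clear of the rod at the end of each stroke and carry it back through the air, never dragging it backwards on the glass, which would pull the rod out of the jaws. Then lay the file flat, sole down, back on the cork mat it came from.

Things in the scene. Friction and masses are not known exactly. Their poses are not given: they have to be found in the camera images.
- file_grip (a point): Centre of the file's upright wooden grip block (66 mm in x, 22 in y, 52 tall), 32 mm above the flat underside of its steel sole (170 x 28 x 6 mm, 250 g, loose), mid-length. x points to the round toe, 85 mm ahead; the square heel, 85 mm behind, bears a small wooden knob; z up. Grasp across the 22 mm. Lies on a cork mat; the polishing block on the twin mat has the same grip but a sole 74 mm wide.
- rod_top (a point): Centre of the top end of a clear glass rod, 14 mm thick, upright in the vise, 160 mm above the bench. Its level x axis is the forward stroke direction, towards the backstop. The rod stands on a spring: it starts sinking at about 1.5 N, then 0.6 N per mm, up to 10 mm, and springs back. The backstop holds it against forward pushes; a backward pull over 1 N slides it out, up to 30 mm, and it stays there.
- vise: Fixed black cast-iron vise on a wooden riser (150 x 140 mm, 62 mm high). The point is at bench height, straight below the rod; axes as the rod's. Iron backstop just behind the rod at +x, cork-lined jaws at +y and -y, open side at -x, roughly facing the robot. Its iron is at most 130 mm high, within 50 mm of the rod there.
- file_mat: Cork mat on which the file lies at the start, 240 mm long (x), 120 mm wide (y), 5 mm thick, fixed to the bench; an identical mat bears the polishing block (wood, felt sole). The point is the centre of its underside, at bench height; z up. The file at rest on it has its grip centre 37 mm above the bench.
Mind the look-alikes: they are no part of the job. What is shaped like the part that bears file_grip but yellow is not meant.

How it is judged:
By the outcome, as a careful person would: the job done as asked, in the order asked, and still so for the second after the job is handed in, with the robot touching nothing.
It also fails if it takes over 61 s, if anything falls off the work surface, if the arm or the gripper's body presses on something with over 40 N, if the wrist force passes 120 N, or if a joint passes its speed limit or range.

## Working session

There is one attempt and no reset: what is moved stays moved. The work goes in short steps, Python scripts to look and compute and a tool call to move; the robot and the scene stay as the last step left them, time stands still between calls to the robot, and variables do not carry over. Pictures are saved under pics/ and viewed, and the job is handed in when it is done.

Besides the shell and the picture viewer there is one more tool, called after "Request:" by a JSON object that holds its "name" and its "arguments", one argument or row to a line. send_rows: Moves the arm, as the interface text tells. Its arguments: {"type":"object","properties":{"series":{"type":"array"},"squeeze":{"type":"number"}},"required":["series"]}

```bash
mkdir -p pics; ls
python3 - <<'E'
from station import ctrl
import cv2
for n in("scene","top"):
    cv2.imwrite(f"pics/{n}0.png",ctrl.get_image(n)[:,:,::-1]); print(n,ctrl.camera_info(n))
print(ctrl.get_obs())
E
```

```text
pics
scene {'mtx': array([[460.22224743,   0.        , 314.98686383],
       [  0.        , 460.22224743, 201.72011364],
       [  0.        ,   0.        ,   1.        ]]), 'R': array([[ 0.38097479,  0.92458441,  0.00137052],
       [ 0.74783131, -0.30727137, -0.58850032],
       [-0.5436971 ,  0.2252287 , -0.80849582]]), 't': array([-0.27266179, -0.20750423,  1.75515486])}
top {'mtx': array([[439.51736335,   0.        , 318.34520448],
       [  0.        , 439.51736335, 197.32315868],
       [  0.        ,   0.        ,   1.        ]]), 'R': array([[-0.00938769, -0.99993163, -0.0069715 ],
       [-0.99813226,  0.00979121, -0.06030025],
       [ 0.06036439,  0.0063924 , -0.99815594]]), 't': array([0.13629935, 0.40377974, 1.35263482])}
{'t': 0.1, 'q': array([-1.31002796e+00,  5.33308920e-02,  1.61413936e+00, -2.19816170e-05,
        1.47601156e+00, -1.18983453e-01]), 'dq': array([-2.27035296e-04, -2.19345428e-03, -3.00118822e-03, -4.50664090e-04,
        9.19174933e-06, -2.60812605e-05]), 'effort': array([ 2.61885743e-04, -3.94906497e+01, -3.71363068e+01, -1.18144939e-06,
        3.96454110e-03, -4.11947980e-06]), 'tool_pos': array([ 0.23154564, -0.57994612,  0.24117146]), 'tool_rot': array([-3.08328124e+00, -5.92582762e-01,  2.44333496e-04]), 'contact_force': array([-0.02713385, -0.08827898, -0.703159  ]), 'wrist_torque': array([ 0.02422777,  0.04949279, -0.06483111]), 'opening': 0.08530079045380642}
```

View pics/scene0.png

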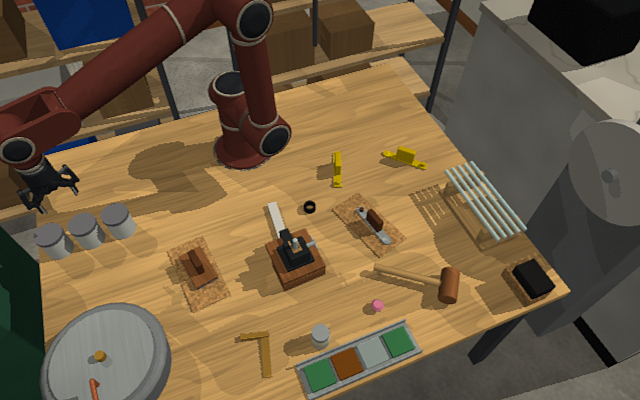

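View pics/top0.png

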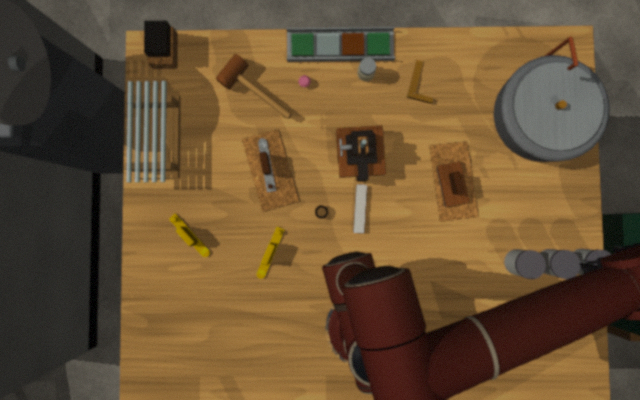

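Candidates for the file are the narrow steel-soled one on the left mat (top 267,165; scene 374,222), the wide-soled wooden block on the right mat (top 455,183; scene 196,262), and two yellow look-alikes (top 190,236 and 271,252). The first fits: narrow steel sole, wooden grip. I'll confirm it in crops.

Run:
```python
import cv2,numpy as np
t=cv2.imread("pics/top0.png");s=cv2.imread("pics/scene0.png")
def c(im,x,y,w,h,k,n):
    cv2.imwrite("pics/"+n,cv2.resize(im[y:y+h,x:x+w],None,fx=k,fy=k,interpolation=cv2.INTER_CUBIC))
c(t,230,120,80,100,6,"tf.png");c(t,325,115,100,75,8,"tv.png");c(s,325,185,90,75,8,"sf.png");c(s,255,195,80,95,6,"sv.png")
```

```text
(no output)
```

View pics/tf.png

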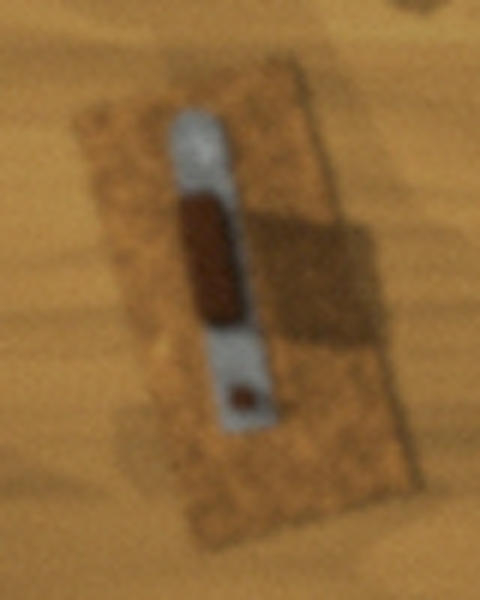

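View pics/sf.png

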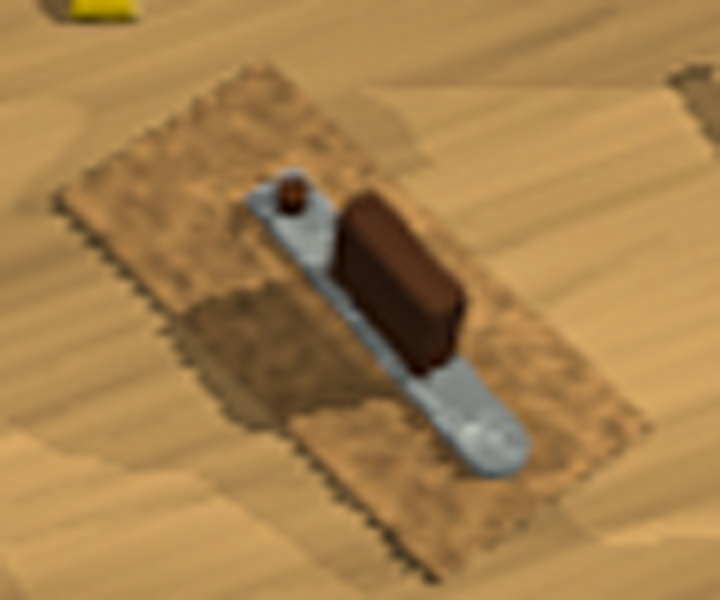

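View pics/tv.png

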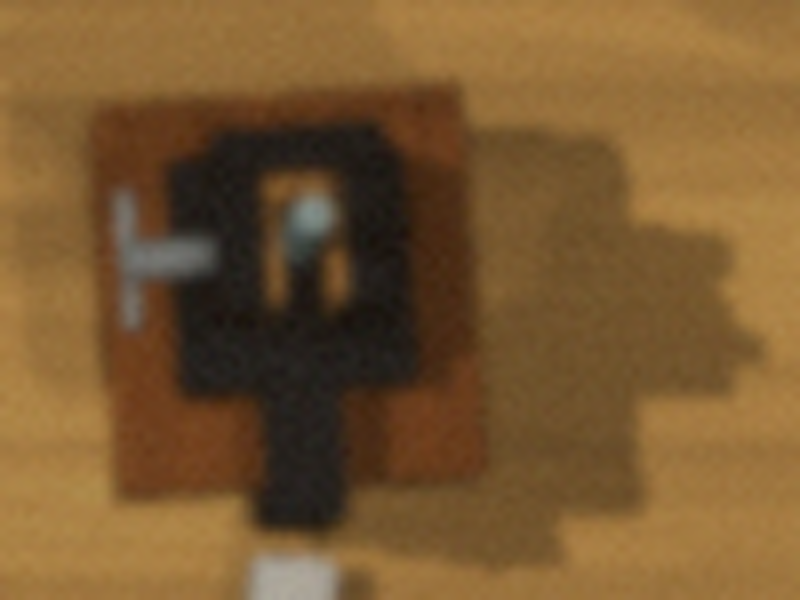

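View pics/sv.png

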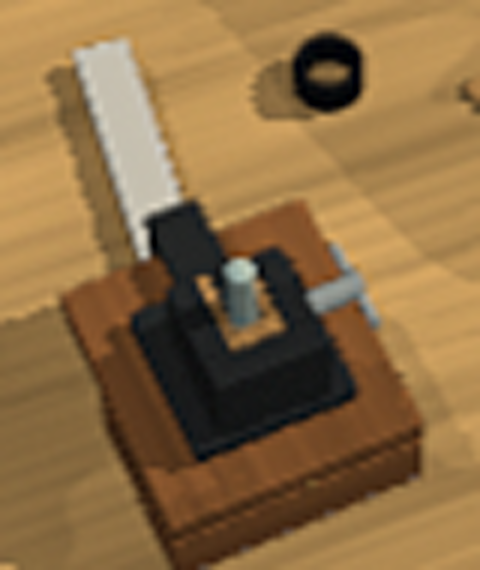

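```bash
cat > h.py <<'E'
import numpy as np,cv2
from station import ctrl
C={n:ctrl.camera_info(n) for n in("scene","top")}
def P(n): c=C[n]; return c["mtx"]@np.c_[c["R"],c["t"]]
def tri(s,t):
    X=cv2.triangulatePoints(P("scene"),P("top"),np.float64(s),np.float64(t)).ravel();X=X[:3]/X[3]
    return X,proj("scene",X)-s,proj("top",X)-t
def proj(n,X):
    p=P(n)@np.r_[X,1];return p[:2]/p[2]
def plane(n,uv,z):
    c=C[n];d=c["R"].T@np.linalg.inv(c["mtx"])@np.r_[uv,1];o=-c["R"].T@c["t"];return o+d*(z-o[2])/d[2]
def un(p,k,o): return (np.array(p,float)+.5)/k-.5+np.array(o)
E
python3 - <<'E'
from h import *
np.set_printoptions(precision=4,suppress=True)
tf=lambda *p:un(p,6,(230,120));sf=lambda *p:un(p,8,(325,185));tv=lambda *p:un(p,8,(325,115));sv=lambda *p:un(p,6,(255,195))
for n in C: print(n,-C[n]["R"].T@C[n]["t"])
for nm,s,t in[("toe",sf(510,472),tf(196,108)),("heel",sf(273,185),tf(250,426)),("rod",sv(239,266),tv(317,213)),
 ("knob",sf(292,192),tf(242,398))]:
    print(nm,*tri(s,t),plane("scene",s,.011 if nm!="rod" else .16),plane("top",t,.011 if nm!="rod" else .16))
# mat corners
for s in[sf(262,65),sf(60,197),sf(430,578),sf(650,428)]: print("matS",plane("scene",s,.005))
for t in[tf(75,115),tf(295,60),tf(420,488),tf(208,550)]: print("matT",plane("top",t,.005))
# riser corners z=.062
for t in[tv(95,105),tv(462,88),tv(487,468),tv(115,495)]: print("risT",plane("top",t,.062))
for s in[sv(303,202),sv(62,297),sv(165,525),sv(422,430)]: print("risS",plane("scene",s,.062))
for t in[tv(250,525),tv(340,525),tv(260,395),tv(340,395)]: print("armT",plane("top",t,.062),plane("top",t,.13))
for s in[sv(150,215),sv(195,203)]: print("armS",plane("scene",s,.062),plane("scene",s,.13))
E
```

```text
scene [ 1.2133 -0.207   1.2973]
top [0.3227 0.1237 1.3754]
toe [0.5945 0.3067 0.0124] [-0.0438  0.0057] [-0.0465 -0.0182] [0.5939 0.3074 0.011 ] [0.5947 0.3067 0.011 ]
heel [0.428  0.2797 0.0103] [-0.2057  0.0199] [-0.2325 -0.0889] [0.4286 0.2802 0.011 ] [0.4276 0.2789 0.011 ]
rod [0.5512 0.0031 0.1644] [-0.1716  0.0021] [-0.1833 -0.0654] [0.5487 0.0043 0.16  ] [0.5518 0.0021 0.16  ]
knob [0.4414 0.2819 0.0216] [-0.0315  0.0032] [-0.0355 -0.0135] [0.435  0.2861 0.011 ] [0.4423 0.2831 0.011 ]
matS [0.3646 0.306  0.005 ]
matS [0.3959 0.1952 0.005 ]
matS [0.6225 0.2572 0.005 ]
matS [0.5942 0.3728 0.005 ]
matT [0.5929 0.3712 0.005 ]
matT [0.6209 0.2554 0.005 ]
matT [0.3949 0.1912 0.005 ]
matT [0.3637 0.3017 0.005 ]
risT [0.6124 0.0754 0.062 ]
risT [ 0.6173 -0.0632  0.062 ]
risT [ 0.473  -0.0699  0.062 ]
risT [0.4643 0.0697 0.062 ]
risS [0.4673 0.0681 0.062 ]
risS [ 0.4741 -0.069   0.062 ]
risS [ 0.6165 -0.064   0.062 ]
risS [0.6163 0.0732 0.062 ]
armT [0.4525 0.0193 0.062 ] [0.4457 0.0247 0.13  ]
armT [ 0.4521 -0.0145  0.062 ] [ 0.4454 -0.0073  0.13  ]
armT [0.5015 0.0148 0.062 ] [0.4922 0.0204 0.13  ]
armT [ 0.5012 -0.0153  0.062 ] [ 0.4919 -0.0081  0.13  ]
armS [ 0.4441 -0.0098  0.062 ] [ 0.4864 -0.0206  0.13  ]
armS [0.4461 0.0149 0.062 ] [0.4883 0.0027 0.13  ]
```

Run:
```python
import cv2
s=cv2.imread("pics/scene0.png")
cv2.imwrite("pics/sv2.png",cv2.resize(s[225:275,265:325],None,fx=12,fy=12,interpolation=cv2.INTER_CUBIC))
```

```text
(no output)
```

View pics/sv2.png

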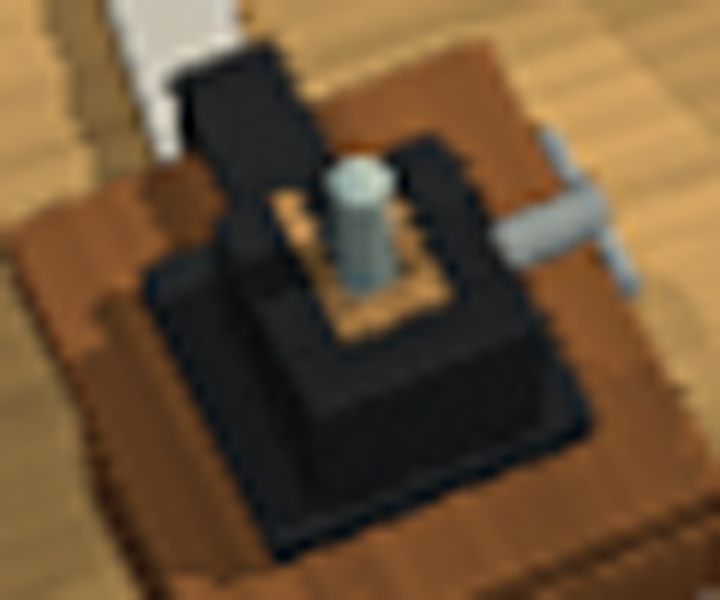

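Request:
{"name": "send_rows", "arguments": {
  "series": [
    {"tx": 3.8,"ty": -4.6,"wz": 0.043,"jaw": 0},
    {"tx": 3.7,"ty": -4.7,"wz": 0.043,"jaw": 0},
    {"tx": 3.5,"ty": -4.8,"wz": 0.043,"jaw": 0},
    {"tx": 3.3,"ty": -5.0,"wz": 0.043,"jaw": 0},
    {"tx": 3.1,"ty": -5.1,"wz": 0.043,"jaw": 0}
  ]
}}

```text
invalid input at $.series[0]: expected keys tx, ty, tz, wx, wy, wz, jaw
```

```bash
cat >> h.py <<'E'
from scipy.spatial.transform import Rotation as Rn
np.set_printoptions(precision=4,suppress=True)
def goto(x,y,z,yaw,pitch=0):
    o=ctrl.get_obs();R=Rn.from_rotvec(o["tool_rot"])
    d=R.inv().apply(np.array([x,y,z])-o["tool_pos"])*100
    c,s=np.cos(yaw),np.sin(yaw)
    T=Rn.from_matrix(np.array([[c,s,0],[s,-c,0],[0,0,-1.]]))
    w=(R.inv()*T).as_rotvec()
    x_=R.as_matrix()
    print("t",round(o["t"],3),"pos",o["tool_pos"],"yaw %.4f"%np.arctan2(x_[1,0],x_[0,0]),"zaxis",x_[:,2],"F",o["contact_force"],"op %.4f"%o["opening"])
    print("need cm",d,"|%.2f|"%np.linalg.norm(d),"w",w)
E
python3 -c "
from h import *
goto(.511,.293,.16,.164)"
```

```text
t 0.1 pos [ 0.2315 -0.5799  0.2412] yaw 0.3798 zaxis [-0.0005  0.0018 -1.    ] F [-0.0271 -0.0883 -0.7032] op 0.0853
need cm [ 58.3122 -70.7009   8.2618] |92.02| w [-0.0019  0.      0.2158]
```

All keys are required.

Request:
{"name": "send_rows", "arguments": {
  "series": [
    {"tx": 3.8,"ty": -4.6,"tz": 0,"wx": 0,"wy": 0,"wz": 0.043,"jaw": 0},
    {"tx": 3.7,"ty": -4.7,"tz": 0,"wx": 0,"wy": 0,"wz": 0.043,"jaw": 0},
    {"tx": 3.5,"ty": -4.8,"tz": 0,"wx": 0,"wy": 0,"wz": 0.043,"jaw": 0},
    {"tx": 3.3,"ty": -5.0,"tz": 0,"wx": 0,"wy": 0,"wz": 0.043,"jaw": 0},
    {"tx": 3.1,"ty": -5.1,"tz": 0,"wx": 0,"wy": 0,"wz": 0.043,"jaw": 0}
  ]
}}

```text
t: 0.72
tool_pos: [0.3296, -0.292, 0.238]
tool_rot: [-3.125, -0.236, 0.002]
contact_force: [0.7, -0.7, -0.0]
opening: 0.0856
```

```bash
python3 -c "
from h import *
goto(.511,.293,.2,.164)"
```

```text
t 0.725 pos [ 0.3296 -0.292   0.238 ] yaw 0.1505 zaxis [-0.002   0.0079 -1.    ] F [ 0.7276 -0.713  -0.0214] op 0.0856
need cm [ 26.7067 -55.0832   4.222 ] |61.36| w [-0.0081  0.0007 -0.0135]
```

Request:
{"name": "send_rows", "arguments": {
  "series": [
    {"tx": 2.7,"ty": -5.5,"tz": 0,"wx": -0.004,"wy": 0,"wz": -0.007,"jaw": 0},
    {"tx": 2.7,"ty": -5.5,"tz": 0,"wx": -0.004,"wy": 0,"wz": -0.007,"jaw": 0},
    {"tx": 2.7,"ty": -5.5,"tz": 0,"wx": 0,"wy": 0,"wz": 0,"jaw": 0},
    {"tx": 2.7,"ty": -5.5,"tz": 0,"wx": 0,"wy": 0,"wz": 0,"jaw": 0},
    {"tx": 2.7,"ty": -5.5,"tz": 0,"wx": 0,"wy": 0,"wz": 0,"jaw": 0}
  ]
}}

```text
t: 1.35
tool_pos: [0.4184, 0.0077, 0.2372]
tool_rot: [3.131, 0.254, 0.002]
contact_force: [0.8, -1.0, 0.0]
opening: 0.0855
```

```bash
python3 -c "
from h import *
goto(.511,.293,.1,.164)"
```

```text
t 1.35 pos [0.4184 0.0077 0.2372] yaw 0.1619 zaxis [ 0.0016 -0.0003 -1.    ] F [ 0.8212 -0.9594  0.0457] op 0.0855
need cm [ 13.72   -26.6747  13.7234] |32.99| w [ 0.0006 -0.0015 -0.0021]
```

Request:
{"name": "send_rows", "arguments": {
  "series": [
    {"tx": 2.7,"ty": -5.3,"tz": 0,"wx": 0,"wy": 0,"wz": 0,"jaw": 0},
    {"tx": 2.7,"ty": -5.3,"tz": 0.6,"wx": 0,"wy": 0,"wz": 0,"jaw": 0},
    {"tx": 2.7,"ty": -5.3,"tz": 1.5,"wx": 0,"wy": 0,"wz": 0,"jaw": 0},
    {"tx": 2.7,"ty": -5.3,"tz": 2.5,"wx": 0,"wy": 0,"wz": 0,"jaw": 0},
    {"tx": 2.7,"ty": -5.3,"tz": 3,"wx": 0,"wy": 0,"wz": 0,"jaw": 0}
  ]
}}

```text
t: 1.98
tool_pos: [0.5078, 0.2925, 0.1661]
tool_rot: [3.13, 0.259, 0.014]
contact_force: [0.0, -0.5, -0.3]
opening: 0.0855
```

```bash
python3 -c "
from h import *
goto(.511,.293,.1,.164)"
```

```text
t 1.975 pos [0.5078 0.2925 0.1661] yaw 0.1652 zaxis [ 0.0091 -0.     -1.    ] F [ 0.0467 -0.4722 -0.2937] op 0.0855
need cm [ 0.2631 -0.0055  6.6148] |6.62| w [ 0.0015 -0.009   0.0012]
```

Request:
{"name": "send_rows", "arguments": {
  "series": [
    {"tx": 0.3,"ty": 0,"tz": 2.5,"wx": 0,"wy": 0,"wz": 0,"jaw": 0},
    {"tx": 0,"ty": 0,"tz": 2,"wx": 0,"wy": -0.008,"wz": 0,"jaw": 0},
    {"tx": 0,"ty": 0,"tz": 0,"wx": 0,"wy": 0,"wz": 0,"jaw": 0}
  ]
}}

```text
t: 2.35
tool_pos: [0.5087, 0.2955, 0.1149]
tool_rot: [3.127, 0.266, -0.011]
contact_force: [-0.2, -0.3, 0.7]
opening: 0.0854
```

Run:
```python
from h import *
goto(.511,.293,.034,.164)
s=ctrl.get_image("scene")[:,:,::-1];t=ctrl.get_image("top")[:,:,::-1]
cv2.imwrite("pics/g1.png",np.hstack([cv2.resize(s[160:260,320:420],None,fx=4,fy=4,interpolation=2),cv2.resize(t[110:210,220:320],None,fx=4,fy=4,interpolation=2)]))
```

```text
t 2.35 pos [0.5087 0.2955 0.1149] yaw 0.1700 zaxis [-0.0067 -0.004  -1.    ] F [-0.1815 -0.2661  0.6863] op 0.0854
need cm [0.2409 0.2599 8.0859] |8.09| w [0.0029 0.0072 0.006 ]
```

View pics/g1.png

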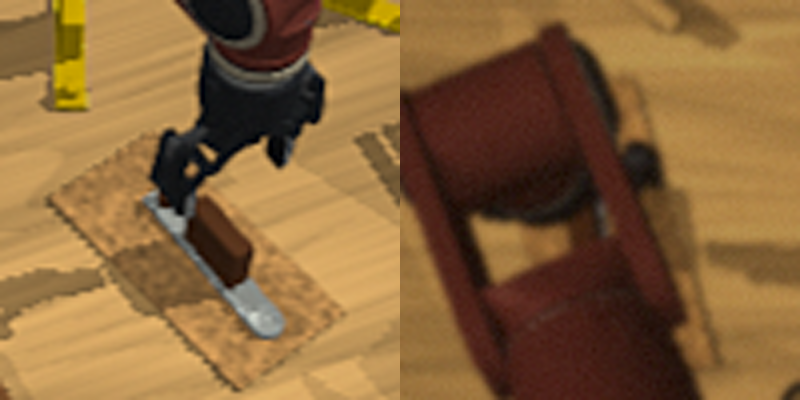

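The open fingers stand on either side of the file's line, above it (scene crop 175,170 and 280,150). I'll go down.

Request:
{"name": "send_rows", "arguments": {
  "series": [
    {"tx": 0.24,"ty": 0.26,"tz": 2.5,"wx": 0.003,"wy": 0.007,"wz": 0.006,"jaw": 0},
    {"tx": 0,"ty": 0,"tz": 2,"wx": 0,"wy": 0,"wz": 0,"jaw": 0},
    {"tx": 0,"ty": 0,"tz": 1,"wx": 0,"wy": 0,"wz": 0,"jaw": 0},
    {"tx": 0,"ty": 0,"tz": 0,"wx": 0,"wy": 0,"wz": 0,"jaw": 0}
  ]
}}

```text
t: 2.95
tool_pos: [0.5168, 0.2936, 0.0667]
tool_rot: [-3.127, -0.252, -0.022]
contact_force: [0.4, 0.0, 0.6]
opening: 0.0851
```

Run:
```python
from h import *
goto(.511,.293,.034,.164)
```

```text
t 2.95 pos [0.5168 0.2936 0.0667] yaw 0.1610 zaxis [ 0.0134  0.0058 -0.9999] F [0.4088 0.0096 0.6229] op 0.0851
need cm [-0.6327 -0.0194  3.2652] |3.33| w [-0.0036 -0.0141 -0.003 ]
```

Request:
{"name": "send_rows", "arguments": {
  "series": [
    {"tx": -0.6,"ty": 0,"tz": 1.0,"wx": -0.003,"wy": -0.014,"wz": -0.003,"jaw": 0},
    {"tx": 0,"ty": 0,"tz": 0,"wx": 0,"wy": 0,"wz": 0,"jaw": 0}
  ]
}}

```text
t: 3.2
tool_pos: [0.5113, 0.293, 0.0573]
tool_rot: [-3.13, -0.258, -0.001]
contact_force: [-0.8, -0.1, -0.4]
opening: 0.0855
```

Run:
```python
from h import *
goto(.511,.293,.034,.164)
```

```text
t 3.2 pos [0.5113 0.293  0.0573] yaw 0.1643 zaxis [ 0.0008  0.001  -1.    ] F [-0.8088 -0.0923 -0.3924] op 0.0855
need cm [-0.0362 -0.0039  2.3264] |2.33| w [-0.0008 -0.0009  0.0003]
```

Request:
{"name": "send_rows", "arguments": {
  "series": [
    {"tx": 0,"ty": 0,"tz": 0,"wx": 0,"wy": 0,"wz": 0,"jaw": 0}
  ]
}}

```text
t: 3.32
tool_pos: [0.5117, 0.2932, 0.0577]
tool_rot: [-3.13, -0.258, -0.003]
contact_force: [1.0, 0.5, 0.2]
opening: 0.0855
```

Run:
```python
from h import *
goto(.511,.293,.034,.164)
```

```text
t 3.325 pos [0.5117 0.2932 0.0577] yaw 0.1645 zaxis [ 0.0016  0.0013 -1.    ] F [1.0307 0.544  0.1982] op 0.0855
need cm [-0.0728  0.0144  2.3709] |2.37| w [-0.001  -0.0018  0.0005]
```

Request:
{"name": "send_rows", "arguments": {
  "series": [
    {"tx": -0.05,"ty": 0,"tz": 0.8,"wx": 0,"wy": -0.002,"wz": 0,"jaw": 0},
    {"tx": 0,"ty": 0,"tz": 0.8,"wx": 0,"wy": 0,"wz": 0,"jaw": 0},
    {"tx": 0,"ty": 0,"tz": 0.6,"wx": 0,"wy": 0,"wz": 0,"jaw": 0},
    {"tx": 0,"ty": 0,"tz": 0,"wx": 0,"wy": 0,"wz": 0,"jaw": 0}
  ]
}}

```text
t: 3.82
tool_pos: [0.5111, 0.2932, 0.0342]
tool_rot: [-3.13, -0.258, 0.001]
contact_force: [-0.3, -0.3, 0.7]
opening: 0.0855
```

Run:
```python
from h import *
goto(.511,.293,.034,.164)
s=ctrl.get_image("scene")[:,:,::-1]
cv2.imwrite("pics/g2.png",cv2.resize(s[160:260,320:420],None,fx=6,fy=6,interpolation=2))
```

```text
t 3.825 pos [0.5111 0.2932 0.0342] yaw 0.1646 zaxis [-0.0006  0.0009 -1.    ] F [-0.2674 -0.2602  0.736 ] op 0.0855
need cm [-0.0136  0.0199  0.0178] |0.03| w [-0.001   0.0004  0.0006]
```

View pics/g2.png

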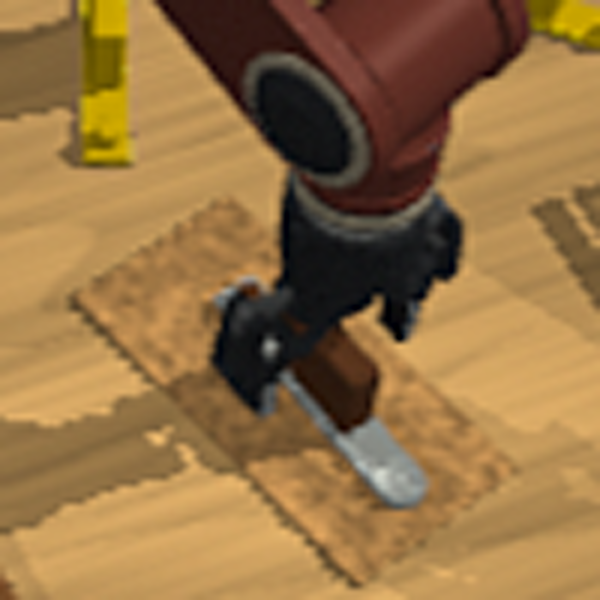

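The fingers straddle the grip (near finger 250,360, far finger 400,310, grip 340,370). Closing now.

Request:
{"name": "send_rows", "arguments": {
  "series": [
    {"tx": 0,"ty": 0,"tz": 0,"wx": 0,"wy": 0,"wz": 0,"jaw": 0.4},
    {"tx": 0,"ty": 0,"tz": 0,"wx": 0,"wy": 0,"wz": 0,"jaw": 0.6},
    {"tx": 0,"ty": 0,"tz": 0,"wx": 0,"wy": 0,"wz": 0,"jaw": 1},
    {"tx": 0,"ty": 0,"tz": 0,"wx": 0,"wy": 0,"wz": 0,"jaw": 1},
    {"tx": 0,"ty": 0,"tz": 0,"wx": 0,"wy": 0,"wz": 0,"jaw": 1}
  ],
  "squeeze": 100
}}

```text
t: 4.5
tool_pos: [0.5121, 0.2936, 0.0356]
tool_rot: [-3.129, -0.258, -0.003]
contact_force: [0.1, 0.3, -1.5]
opening: 0.0206
```

Request:
{"name": "send_rows", "arguments": {
  "series": [
    {"tx": 0,"ty": 0,"tz": 0,"wx": 0,"wy": 0,"wz": 0,"jaw": 1},
    {"tx": 0,"ty": 0,"tz": 0,"wx": 0,"wy": 0,"wz": 0,"jaw": 1}
  ]
}}

```text
t: 4.75
tool_pos: [0.5121, 0.2937, 0.0356]
tool_rot: [-3.129, -0.258, -0.003]
contact_force: [-1.0, 0.7, 0.4]
opening: 0.0207
```

Run:
```python
from h import *
goto(.511,.293,.134,.164)
s=ctrl.get_image("scene")[:,:,::-1]
cv2.imwrite("pics/g3.png",cv2.resize(s[160:260,320:420],None,fx=6,fy=6,interpolation=2))
```

```text
t 4.75 pos [0.5121 0.2937 0.0356] yaw 0.1646 zaxis [ 0.0019  0.0019 -1.    ] F [-1.0046  0.6981  0.4408] op 0.0207
need cm [-0.1002  0.0308 -9.8434] |9.84| w [-0.0015 -0.0022  0.0006]
```

View pics/g3.png

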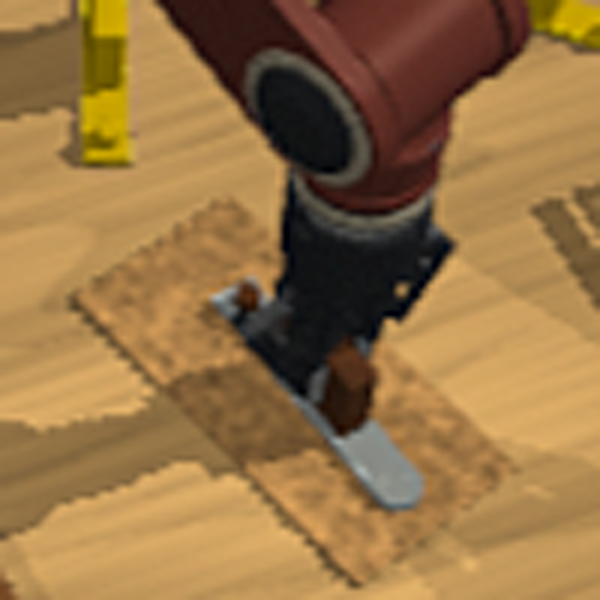

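The opening of 20.7 mm means it holds. Toe (388,244) and heel (358,208) did not shift. Lifting.

Request:
{"name": "send_rows", "arguments": {
  "series": [
    {"tx": 0,"ty": 0,"tz": -2,"wx": 0,"wy": 0,"wz": 0,"jaw": 1},
    {"tx": 0,"ty": 0,"tz": -4.5,"wx": 0,"wy": 0,"wz": 0,"jaw": 1},
    {"tx": 0,"ty": 0,"tz": -5,"wx": 0,"wy": 0,"wz": 0,"jaw": 1},
    {"tx": 0,"ty": 0,"tz": -5,"wx": 0,"wy": 0,"wz": 0,"jaw": 1},
    {"tx": 0,"ty": 0,"tz": -4,"wx": 0,"wy": 0,"wz": 0,"jaw": 1}
  ]
}}

```text
t: 5.42
tool_pos: [0.5078, 0.2915, 0.2435]
tool_rot: [3.129, 0.258, -0.016]
contact_force: [0.5, -0.0, -3.2]
opening: 0.0211
```

Run:
```python
from h import *
goto(.473,.0,.24,.038)
```

```text
t 5.425 pos [0.5078 0.2915 0.2435] yaw 0.1646 zaxis [-0.0098 -0.0032 -0.9999] F [ 0.5058 -0.0161 -3.1852] op 0.0211
need cm [-8.2059 28.1889  0.4743] |29.36| w [0.0022 0.0101 0.1266]
```

Request:
{"name": "send_rows", "arguments": {
  "series": [
    {"tx": -1.0,"ty": 3.5,"tz": 0,"wx": 0.001,"wy": 0.01,"wz": 0.025,"jaw": 1},
    {"tx": -1.5,"ty": 5.5,"tz": 0,"wx": 0,"wy": 0,"wz": 0.025,"jaw": 1},
    {"tx": -1.3,"ty": 5.5,"tz": 0,"wx": 0,"wy": 0,"wz": 0.025,"jaw": 1},
    {"tx": -1.2,"ty": 5.5,"tz": 0,"wx": 0,"wy": 0,"wz": 0.025,"jaw": 1},
    {"tx": -1.0,"ty": 5.5,"tz": 0,"wx": 0,"wy": 0,"wz": 0.025,"jaw": 1}
  ]
}}

```text
t: 6.05
tool_pos: [0.4768, 0.0282, 0.2543]
tool_rot: [-3.138, -0.069, -0.025]
contact_force: [0.2, 0.2, -2.5]
opening: 0.021
```

Run:
```python
from h import *
goto(.473,.0,.24,.038)
```

```text
t 6.05 pos [0.4768 0.0282 0.2543] yaw 0.0437 zaxis [ 0.0158  0.0027 -0.9999] F [ 0.16    0.2005 -2.5026] op 0.0210
need cm [-0.5212  2.7997  1.4185] |3.18| w [-0.0021 -0.0159  0.0057]
```

Request:
{"name": "send_rows", "arguments": {
  "series": [
    {"tx": -0.5,"ty": 1.6,"tz": 0.7,"wx": -0.002,"wy": -0.015,"wz": 0.006,"jaw": 1},
    {"tx": 0,"ty": 1.2,"tz": 0.7,"wx": 0,"wy": 0,"wz": 0,"jaw": 1},
    {"tx": 0,"ty": 0,"tz": 0,"wx": 0,"wy": 0,"wz": 0,"jaw": 1},
    {"tx": 0,"ty": 0,"tz": 0,"wx": 0,"wy": 0,"wz": 0,"jaw": 1}
  ]
}}

```text
t: 6.55
tool_pos: [0.4721, -0.002, 0.2409]
tool_rot: [-3.14, -0.054, -0.003]
contact_force: [-0.1, -0.8, -2.8]
opening: 0.0209
```

Run:
```python
from h import *
goto(.473,.0,.20,.038)
s=ctrl.get_image("scene")[:,:,::-1];t=ctrl.get_image("top")[:,:,::-1]
cv2.imwrite("pics/p1.png",np.hstack([cv2.resize(s[170:290,240:340],None,fx=4,fy=4,interpolation=2),cv2.resize(t[100:220,315:415],None,fx=4,fy=4,interpolation=2)]))
# predicted file corners/toe
o=ctrl.get_obs();R=Rn.from_rotvec(o["tool_rot"]).as_matrix();p=o["tool_pos"]
for n,x in(("toe",84),("heel",-86)):
    X=p+R@np.array([x,0,24.6])/1000; print(n,X,proj("scene",X),(proj("scene",X)-[240,170])*4+1.5)
```

```text
t 6.55 pos [ 0.4721 -0.002   0.2409] yaw 0.0344 zaxis [ 0.0017  0.001  -1.    ] F [-0.0589 -0.8145 -2.7627] op 0.0209
need cm [ 0.0938 -0.1891  4.0919] |4.10| w [-0.0009 -0.0017 -0.0036]
toe [0.556  0.001  0.2164] [293.5302 230.7503] [215.6206 244.5012]
heel [ 0.3861 -0.0049  0.2162] [271.3696 186.7796] [126.9782  68.6183]
```

View pics/p1.png

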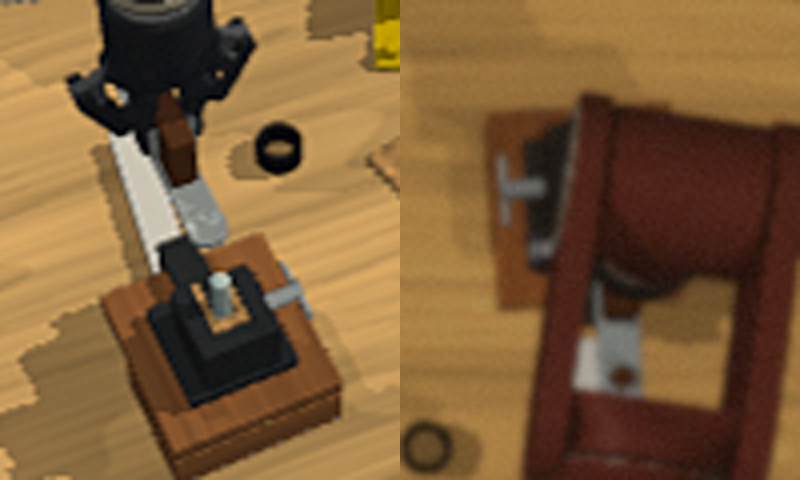

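The toe shows at (213,245) against a predicted (215,244), so the file is held flat and true. The rod top is at (220,280) in the crop. Descending to about 9 mm above the rod.

Request:
{"name": "send_rows", "arguments": {
  "series": [
    {"tx": 0.1,"ty": -0.19,"tz": 1.2,"wx": 0,"wy": -0.001,"wz": -0.004,"jaw": 1},
    {"tx": 0,"ty": 0,"tz": 1.2,"wx": 0,"wy": 0,"wz": 0,"jaw": 1},
    {"tx": 0,"ty": 0,"tz": 1.0,"wx": 0,"wy": 0,"wz": 0,"jaw": 1},
    {"tx": 0,"ty": 0,"tz": 0.5,"wx": 0,"wy": 0,"wz": 0,"jaw": 1},
    {"tx": 0,"ty": 0,"tz": 0,"wx": 0,"wy": 0,"wz": 0,"jaw": 1}
  ]
}}

```text
t: 7.28
tool_pos: [0.4726, 0.0017, 0.198]
tool_rot: [-3.139, -0.065, 0.003]
contact_force: [-0.1, 0.3, -2.4]
opening: 0.0207
```

Run:
```python
from h import *
goto(.473,.0,.20,.038)
```

```text
t 7.275 pos [0.4726 0.0017 0.198 ] yaw 0.0417 zaxis [-0.0017  0.0014 -1.    ] F [-0.0877  0.2583 -2.3599] op 0.0207
need cm [ 0.0325  0.1735 -0.205 ] |0.27| w [-0.0014  0.0017  0.0037]
```

Request:
{"name": "send_rows", "arguments": {
  "series": [
    {"tx": 0.1,"ty": 0.17,"tz": 0.3,"wx": -0.001,"wy": 0.002,"wz": 0.004,"jaw": 1},
    {"tx": 0.4,"ty": 0,"tz": 0.4,"wx": 0,"wy": 0,"wz": 0,"jaw": 1},
    {"tx": 0.5,"ty": 0,"tz": 0.4,"wx": 0,"wy": 0,"wz": 0,"jaw": 1}
  ]
}}

```text
t: 7.65
tool_pos: [0.484, -0.0, 0.188]
tool_rot: [3.141, 0.058, 0.005]
contact_force: [-3.0, -0.5, 0.5]
opening: 0.0208
```

Run:
```python
from h import *
goto(.551+.073,.0058,.1865,.038)
```

```text
t 7.65 pos [ 0.484 -0.     0.188] yaw 0.0370 zaxis [ 0.0033 -0.0001 -1.    ] F [-3.0114 -0.5011  0.4881] op 0.0208
need cm [14.0146 -0.0656  0.1924] |14.02| w [ 0.0003 -0.0033 -0.001 ]
```

Contact, with about 3 N upward on the sole. Stroke 1 goes on, checked every few rows.

Request:
{"name": "send_rows", "arguments": {
  "series": [
    {"tx": 1.2,"ty": 0,"tz": 0.1,"wx": 0,"wy": -0.003,"wz": -0.001,"jaw": 1},
    {"tx": 1.5,"ty": 0,"tz": 0.05,"wx": 0,"wy": 0,"wz": 0,"jaw": 1},
    {"tx": 1.5,"ty": 0,"tz": 0,"wx": 0,"wy": 0,"wz": 0,"jaw": 1}
  ]
}}

```text
t: 8.02
tool_pos: [0.5292, 0.0014, 0.1881]
tool_rot: [3.14, 0.06, 0.003]
contact_force: [-1.2, 0.2, -0.2]
opening: 0.021
```

Run:
```python
from h import *
goto(.551+.073,.0058,.1865,.038)
```

```text
t 8.025 pos [0.5292 0.0014 0.1881] yaw 0.0379 zaxis [ 0.0021 -0.0008 -1.    ] F [-1.2008  0.1864 -0.1781] op 0.0210
need cm [ 9.4914 -0.0776  0.1786] |9.49| w [ 0.0009 -0.0021 -0.0001]
```

Request:
{"name": "send_rows", "arguments": {
  "series": [
    {"tx": 1.3,"ty": -0.05,"tz": 0.2,"wx": 0,"wy": -0.002,"wz": 0,"jaw": 1},
    {"tx": 1.4,"ty": 0,"tz": 0.1,"wx": 0,"wy": 0,"wz": 0,"jaw": 1},
    {"tx": 1.4,"ty": 0,"tz": 0.05,"wx": 0,"wy": 0,"wz": 0,"jaw": 1}
  ]
}}

```text
t: 8.4
tool_pos: [0.5743, 0.0035, 0.1863]
tool_rot: [3.14, 0.06, 0.001]
contact_force: [-2.0, 0.2, 1.6]
opening: 0.0213
```

Run:
```python
from h import *
goto(.551+.073,.0058,.1865,.038)
```

```text
t 8.4 pos [0.5743 0.0035 0.1863] yaw 0.0382 zaxis [ 0.0007 -0.0014 -1.    ] F [-2.0301  0.2181  1.6049] op 0.0213
need cm [ 4.9771 -0.0439 -0.0197] |4.98| w [ 0.0014 -0.0007  0.0002]
```

Request:
{"name": "send_rows", "arguments": {
  "series": [
    {"tx": 1.3,"ty": -0.04,"tz": 0.04,"wx": 0,"wy": 0,"wz": 0,"jaw": 1},
    {"tx": 1.3,"ty": 0,"tz": 0.04,"wx": 0,"wy": 0,"wz": 0,"jaw": 1},
    {"tx": 1.2,"ty": 0,"tz": 0.04,"wx": 0,"wy": 0,"wz": 0,"jaw": 1}
  ]
}}

```text
t: 8.78
tool_pos: [0.6151, 0.0054, 0.1854]
tool_rot: [3.139, 0.06, -0.0]
contact_force: [-3.2, 0.0, 2.9]
opening: 0.0209
```

Run:
```python
from h import *
goto(.551+.073,.0058,.1865,.038)
s=ctrl.get_image("scene")[:,:,::-1]
cv2.imwrite("pics/st1.png",cv2.resize(s[170:290,240:340],None,fx=6,fy=5,interpolation=2))
```

```text
t 8.775 pos [0.6151 0.0054 0.1854] yaw 0.0384 zaxis [-0.0002 -0.0016 -1.    ] F [-3.2243  0.0444  2.8986] op 0.0209
need cm [ 0.8876 -0.002  -0.1095] |0.89| w [0.0016 0.0002 0.0004]
```

View pics/st1.png

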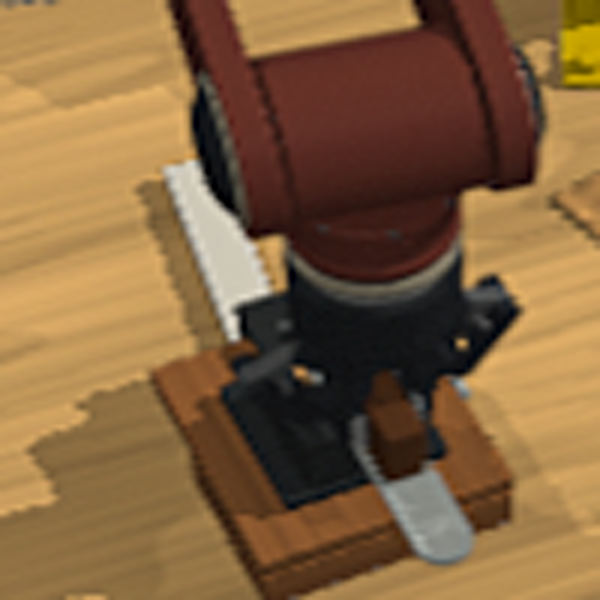

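The file runs level over the rod, its toe past the backstop (435,555). Finishing the stroke and lifting with a forward component.

Request:
{"name": "send_rows", "arguments": {
  "series": [
    {"tx": 0.8,"ty": 0,"tz": -0.1,"wx": 0,"wy": 0,"wz": 0,"jaw": 1},
    {"tx": 0.3,"ty": 0,"tz": -1.2,"wx": 0,"wy": 0,"wz": 0,"jaw": 1},
    {"tx": 0.2,"ty": 0,"tz": -2,"wx": 0,"wy": 0,"wz": 0,"jaw": 1},
    {"tx": 0,"ty": 0,"tz": -1,"wx": 0,"wy": 0,"wz": 0,"jaw": 1}
  ]
}}

```text
t: 9.32
tool_pos: [0.6301, 0.0062, 0.2293]
tool_rot: [3.14, 0.06, 0.002]
contact_force: [0.4, -0.5, -2.2]
opening: 0.0208
```

Run:
```python
from h import *
goto(.473,.0,.225,.038)
```

```text
t 9.325 pos [0.6301 0.0062 0.2293] yaw 0.0383 zaxis [ 0.0012 -0.001  -1.    ] F [ 0.3672 -0.4905 -2.2119] op 0.0208
need cm [-15.7203   0.0135   0.4073] |15.73| w [ 0.001  -0.0011  0.0003]
```

Clear by about 38 mm. Carrying it back through the air.

Request:
{"name": "send_rows", "arguments": {
  "series": [
    {"tx": -3,"ty": 0,"tz": -0.2,"wx": 0,"wy": 0,"wz": 0,"jaw": 1},
    {"tx": -4.2,"ty": 0,"tz": 0,"wx": 0,"wy": 0,"wz": 0,"jaw": 1},
    {"tx": -4.2,"ty": 0,"tz": 0,"wx": 0,"wy": 0,"wz": 0,"jaw": 1},
    {"tx": -3.0,"ty": 0,"tz": 0,"wx": 0,"wy": 0,"wz": 0,"jaw": 1},
    {"tx": -1.3,"ty": 0,"tz": 0,"wx": 0,"wy": 0,"wz": 0,"jaw": 1}
  ]
}}

```text
t: 9.95
tool_pos: [0.4707, -0.0002, 0.2362]
tool_rot: [3.139, 0.06, 0.018]
contact_force: [-0.3, 0.3, -1.9]
opening: 0.0208
```

Run:
```python
from h import *
goto(.473,.0,.2,.038)
```

```text
t 9.95 pos [ 0.4707 -0.0002  0.2362] yaw 0.0384 zaxis [ 0.0115 -0.0022 -0.9999] F [-0.3113  0.3294 -1.933 ] op 0.0208
need cm [ 0.1882 -0.0191  3.6246] |3.63| w [ 0.0027 -0.0114  0.0004]
```

Request:
{"name": "send_rows", "arguments": {
  "series": [
    {"tx": 0.2,"ty": 0,"tz": 1.0,"wx": 0.002,"wy": -0.011,"wz": 0,"jaw": 1},
    {"tx": 0,"ty": 0,"tz": 1.0,"wx": 0,"wy": 0,"wz": 0,"jaw": 1},
    {"tx": 0,"ty": 0,"tz": 1.0,"wx": 0,"wy": 0,"wz": 0,"jaw": 1},
    {"tx": 0,"ty": 0,"tz": 0.4,"wx": 0,"wy": 0,"wz": 0,"jaw": 1},
    {"tx": 0,"ty": 0,"tz": 0,"wx": 0,"wy": 0,"wz": 0,"jaw": 1}
  ]
}}

```text
t: 10.58
tool_pos: [0.4735, -0.0001, 0.2003]
tool_rot: [3.14, 0.06, 0.002]
contact_force: [0.2, -0.7, -4.1]
opening: 0.0211
```

Run:
```python
from h import *
goto(.473,.0,.2,.038)
s=ctrl.get_image("scene")[:,:,::-1]
cv2.imwrite("pics/st2.png",cv2.resize(s[170:290,240:340],None,fx=6,fy=5,interpolation=2))
```

```text
t 10.575 pos [ 0.4735 -0.0001  0.2003] yaw 0.0383 zaxis [ 0.0012 -0.0005 -1.    ] F [ 0.1883 -0.6958 -4.0686] op 0.0211
need cm [-0.0496 -0.0109  0.0326] |0.06| w [ 0.0006 -0.0011  0.0003]
```

View pics/st2.png

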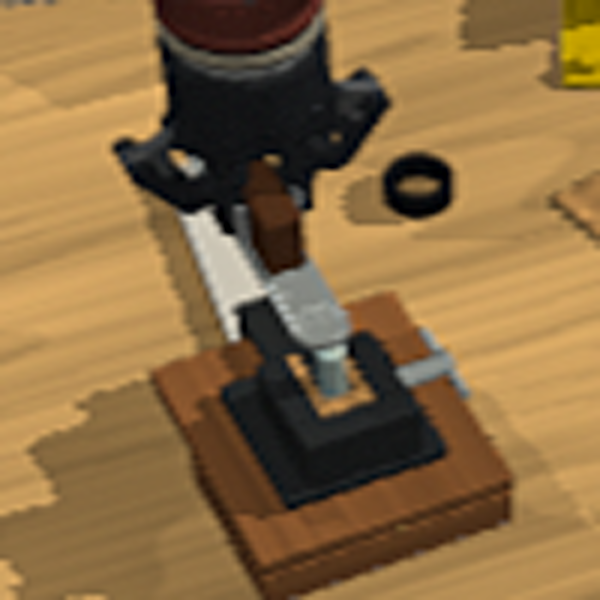

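The rod is still in place (332,365) and the toe stands over its near edge. Stroke 2.

Request:
{"name": "send_rows", "arguments": {
  "series": [
    {"tx": 0.0,"ty": 0,"tz": 0.5,"wx": 0,"wy": -0.001,"wz": 0,"jaw": 1},
    {"tx": 0.4,"ty": 0,"tz": 0.45,"wx": 0,"wy": 0,"wz": 0,"jaw": 1},
    {"tx": 0.5,"ty": 0,"tz": 0.4,"wx": 0,"wy": 0,"wz": 0,"jaw": 1}
  ]
}}

```text
t: 11.0
tool_pos: [0.4838, 0.0001, 0.1876]
tool_rot: [3.14, 0.06, 0.004]
contact_force: [-2.1, -0.7, -0.9]
opening: 0.0207
```

Run:
```python
from h import *
goto(.551+.073,.0058,.1865,.038)
```

```text
t 11.0 pos [0.4838 0.0001 0.1876] yaw 0.0382 zaxis [ 0.0028 -0.001  -1.    ] F [-2.0991 -0.6534 -0.8567] op 0.0207
need cm [14.0326 -0.0321  0.1528] |14.03| w [ 0.0012 -0.0028  0.0002]
```

Request:
{"name": "send_rows", "arguments": {
  "series": [
    {"tx": 1.2,"ty": -0.02,"tz": 0.15,"wx": 0,"wy": -0.003,"wz": 0,"jaw": 1},
    {"tx": 1.5,"ty": 0,"tz": 0.1,"wx": 0,"wy": 0,"wz": 0,"jaw": 1},
    {"tx": 1.5,"ty": 0,"tz": 0.07,"wx": 0,"wy": 0,"wz": 0,"jaw": 1}
  ]
}}

```text
t: 11.38
tool_pos: [0.5289, 0.0018, 0.1862]
tool_rot: [3.139, 0.06, 0.002]
contact_force: [-1.6, 0.2, 0.7]
opening: 0.021
```

Run:
```python
from h import *
goto(.551+.073,.0058,.1865,.038)
```

```text
t 11.375 pos [0.5289 0.0018 0.1862] yaw 0.0382 zaxis [ 0.0014 -0.0018 -1.    ] F [-1.5794  0.2458  0.6787] op 0.0210
need cm [ 9.5204 -0.0334 -0.0178] |9.52| w [ 0.0019 -0.0013  0.0002]
```

Request:
{"name": "send_rows", "arguments": {
  "series": [
    {"tx": 1.3,"ty": -0.02,"tz": 0.05,"wx": 0.001,"wy": -0.001,"wz": 0,"jaw": 1},
    {"tx": 1.4,"ty": 0,"tz": 0.04,"wx": 0,"wy": 0,"wz": 0,"jaw": 1},
    {"tx": 1.4,"ty": 0,"tz": 0.03,"wx": 0,"wy": 0,"wz": 0,"jaw": 1}
  ]
}}

```text
t: 11.75
tool_pos: [0.5734, 0.0036, 0.186]
tool_rot: [3.14, 0.06, 0.001]
contact_force: [-1.5, 0.0, 1.6]
opening: 0.0207
```

Run:
```python
from h import *
goto(.551+.073,.0058,.1865,.038)
```

```text
t 11.75 pos [0.5734 0.0036 0.186 ] yaw 0.0383 zaxis [ 0.0005 -0.0011 -1.    ] F [-1.4756  0.0365  1.6097] op 0.0207
need cm [ 5.0688 -0.0209 -0.0524] |5.07| w [ 0.0011 -0.0005  0.0003]
```

Request:
{"name": "send_rows", "arguments": {
  "series": [
    {"tx": 1.3,"ty": -0.02,"tz": 0.02,"wx": 0,"wy": 0,"wz": 0,"jaw": 1},
    {"tx": 1.3,"ty": 0,"tz": 0.02,"wx": 0,"wy": 0,"wz": 0,"jaw": 1},
    {"tx": 1.2,"ty": 0,"tz": 0.02,"wx": 0,"wy": 0,"wz": 0,"jaw": 1}
  ]
}}

```text
t: 12.12
tool_pos: [0.6137, 0.0054, 0.1851]
tool_rot: [3.14, 0.06, -0.002]
contact_force: [-1.9, -0.4, 1.6]
opening: 0.0208
```

Run:
```python
from h import *
goto(.551+.073,.0058,.1865,.038)
```

```text
t 12.125 pos [0.6137 0.0054 0.1851] yaw 0.0383 zaxis [-0.001  -0.0011 -1.    ] F [-1.9347 -0.4016  1.5898] op 0.0208
need cm [ 1.0266  0.0018 -0.1369] |1.04| w [0.0011 0.0011 0.0003]
```

Request:
{"name": "send_rows", "arguments": {
  "series": [
    {"tx": 0.9,"ty": 0,"tz": -0.1,"wx": 0,"wy": 0,"wz": 0,"jaw": 1},
    {"tx": 0.3,"ty": 0,"tz": -1.2,"wx": 0,"wy": 0,"wz": 0,"jaw": 1},
    {"tx": 0.2,"ty": 0,"tz": -2.5,"wx": 0,"wy": 0,"wz": 0,"jaw": 1},
    {"tx": 0,"ty": 0,"tz": -2.5,"wx": 0,"wy": 0,"wz": 0,"jaw": 1},
    {"tx": 0,"ty": 0,"tz": 0,"wx": 0,"wy": 0,"wz": 0,"jaw": 1}
  ]
}}

```text
t: 12.75
tool_pos: [0.6301, 0.0063, 0.2487]
tool_rot: [3.141, 0.06, 0.002]
contact_force: [-0.6, 0.1, -3.4]
opening: 0.0212
```

Run:
```python
from h import *
goto(.507,.290,.24,.2)
s=ctrl.get_image("scene")[:,:,::-1]
cv2.imwrite("pics/st3.png",cv2.resize(s[170:290,240:340],None,fx=6,fy=5,interpolation=2))
```

```text
t 12.75 pos [0.6301 0.0063 0.2487] yaw 0.0384 zaxis [ 0.0012 -0.0003 -1.    ] F [-0.5906  0.1271 -3.3541] op 0.0212
need cm [-11.2184 -28.8174   0.8478] |30.94| w [ 0.0005 -0.0012 -0.1616]
```

View pics/st3.png

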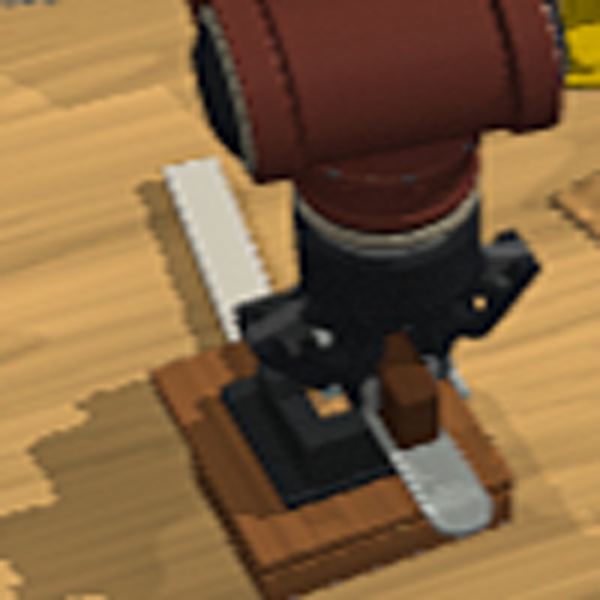

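Both strokes are done and the file is lifted clear. Carrying it to its mat, aiming a little nearer the mat's centre.

Request:
{"name": "send_rows", "arguments": {
  "series": [
    {"tx": -1.5,"ty": -4,"tz": 0,"wx": 0,"wy": 0,"wz": -0.032,"jaw": 1},
    {"tx": -2.1,"ty": -5.5,"tz": 0,"wx": 0,"wy": 0,"wz": -0.032,"jaw": 1},
    {"tx": -2.3,"ty": -5.5,"tz": 0,"wx": 0,"wy": 0,"wz": -0.032,"jaw": 1},
    {"tx": -2.5,"ty": -5.5,"tz": 0,"wx": 0,"wy": 0,"wz": -0.032,"jaw": 1},
    {"tx": -2.7,"ty": -5.4,"tz": 0,"wx": 0,"wy": 0,"wz": -0.032,"jaw": 1}
  ]
}}

```text
t: 13.42
tool_pos: [0.4871, 0.2544, 0.238]
tool_rot: [-3.126, -0.305, 0.016]
contact_force: [1.1, 0.8, -2.0]
opening: 0.0211
```

Run:
```python
from h import *
goto(.505,.289,.10,.2)
```

```text
t 13.425 pos [0.4871 0.2544 0.238 ] yaw 0.1948 zaxis [-0.0103 -0.0004 -0.9999] F [ 1.1421  0.8129 -2.0076] op 0.0211
need cm [ 2.5714 -3.029  13.7837] |14.34| w [-0.0017  0.0102 -0.0052]
```

Request:
{"name": "send_rows", "arguments": {
  "series": [
    {"tx": 1.3,"ty": -1.5,"tz": 1,"wx": 0,"wy": 0.01,"wz": -0.005,"jaw": 1},
    {"tx": 1.2,"ty": -1.5,"tz": 3,"wx": 0,"wy": 0,"wz": 0,"jaw": 1},
    {"tx": 0,"ty": 0,"tz": 3.5,"wx": 0,"wy": 0,"wz": 0,"jaw": 1},
    {"tx": 0,"ty": 0,"tz": 3,"wx": 0,"wy": 0,"wz": 0,"jaw": 1},
    {"tx": 0,"ty": 0,"tz": 2,"wx": 0,"wy": 0,"wz": 0,"jaw": 1}
  ]
}}

```text
t: 14.05
tool_pos: [0.4996, 0.2937, 0.1036]
tool_rot: [-3.123, -0.327, 0.006]
contact_force: [0.2, 0.4, -2.9]
opening: 0.0206
```

Run:
```python
from h import *
goto(.505,.289,.0356,.2)
```

```text
t 14.05 pos [0.4996 0.2937 0.1036] yaw 0.2085 zaxis [-0.0037  0.0015 -1.    ] F [ 0.2461  0.4158 -2.8974] op 0.0206
need cm [0.4514 0.5837 6.7969] |6.84| w [-0.0022  0.0033  0.0085]
```

Request:
{"name": "send_rows", "arguments": {
  "series": [
    {"tx": 0.4,"ty": 0.5,"tz": 1.5,"wx": -0.002,"wy": 0.003,"wz": 0,"jaw": 1},
    {"tx": 0,"ty": 0,"tz": 1.5,"wx": 0,"wy": 0,"wz": 0,"jaw": 1},
    {"tx": 0,"ty": 0,"tz": 1.5,"wx": 0,"wy": 0,"wz": 0,"jaw": 1},
    {"tx": 0,"ty": 0,"tz": 1,"wx": 0,"wy": 0,"wz": 0,"jaw": 1},
    {"tx": 0,"ty": 0,"tz": 0,"wx": 0,"wy": 0,"wz": 0,"jaw": 1}
  ]
}}

```text
t: 14.68
tool_pos: [0.5024, 0.2881, 0.0415]
tool_rot: [3.123, 0.326, -0.009]
contact_force: [-0.7, -0.1, -2.9]
opening: 0.0207
```

Run:
```python
from h import *
goto(.505,.289,.0356,.2)
s=ctrl.get_image("scene")[:,:,::-1]
cv2.imwrite("pics/d1.png",cv2.resize(s[160:260,320:420],None,fx=6,fy=6,interpolation=2))
```

```text
t 14.675 pos [0.5024 0.2881 0.0415] yaw 0.2081 zaxis [-0.0053 -0.002  -1.    ] F [-0.7162 -0.0891 -2.8907] op 0.0207
need cm [ 0.2736 -0.0309  0.5884] |0.65| w [0.0009 0.0056 0.0081]
```

View pics/d1.png

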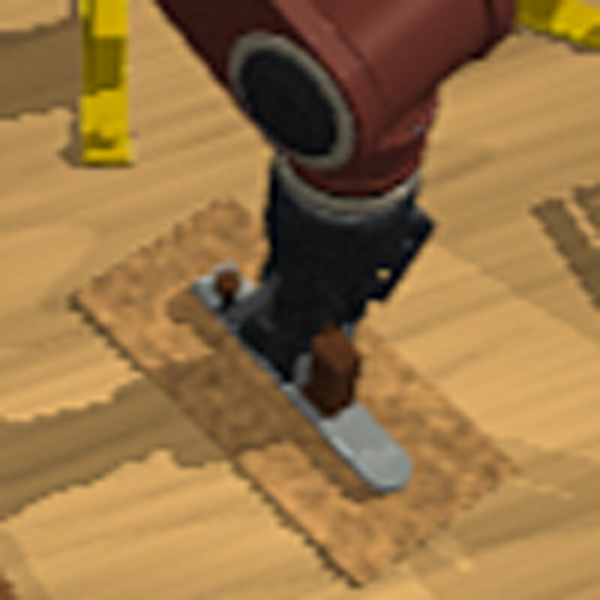

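The file is wholly over its mat (toe 395,480; heel 210,280), about 6 mm up. Setting it down with the tilt corrected.

Request:
{"name": "send_rows", "arguments": {
  "series": [
    {"tx": 0,"ty": 0,"tz": 0.3,"wx": 0.001,"wy": 0.006,"wz": 0,"jaw": 1},
    {"tx": 0,"ty": 0,"tz": 0.25,"wx": 0,"wy": 0,"wz": 0,"jaw": 1},
    {"tx": 0,"ty": 0,"tz": 0,"wx": 0,"wy": 0,"wz": 0,"jaw": 1}
  ]
}}

```text
t: 15.1
tool_pos: [0.5043, 0.2891, 0.0385]
tool_rot: [-3.123, -0.326, -0.009]
contact_force: [-0.4, -1.2, -2.6]
opening: 0.0213
```

Run:
```python
from h import *
goto(.505,.289,.0356,.208)
```

```text
t 15.1 pos [0.5043 0.2891 0.0385] yaw 0.2083 zaxis [ 0.0055  0.0024 -1.    ] F [-0.409  -1.241  -2.6435] op 0.0213
need cm [0.0625 0.0214 0.2889] |0.30| w [-0.0012 -0.0059  0.0003]
```

Request:
{"name": "send_rows", "arguments": {
  "series": [
    {"tx": 0,"ty": 0,"tz": 0.15,"wx": -0.001,"wy": -0.004,"wz": 0,"jaw": 1},
    {"tx": 0,"ty": 0,"tz": 0.15,"wx": 0,"wy": 0,"wz": 0,"jaw": 1},
    {"tx": 0,"ty": 0,"tz": 0.05,"wx": 0,"wy": 0,"wz": 0,"jaw": 1}
  ]
}}

```text
t: 15.48
tool_pos: [0.5047, 0.2892, 0.0356]
tool_rot: [-3.124, -0.327, -0.003]
contact_force: [-1.2, -0.4, 0.2]
opening: 0.0211
```

Run:
```python
from h import *
goto(.505,.289,.0356,.208)
```

```text
t 15.475 pos [0.5047 0.2892 0.0356] yaw 0.2083 zaxis [ 0.0021  0.0007 -1.    ] F [-1.1793 -0.4464  0.2352] op 0.0211
need cm [ 0.0239  0.0304 -0.004 ] |0.04| w [-0.0002 -0.0022  0.0003]
```

It's on the mat, with the weight taken off the wrist. Opening.

Request:
{"name": "send_rows", "arguments": {
  "series": [
    {"tx": 0,"ty": 0,"tz": 0,"wx": 0,"wy": 0,"wz": 0,"jaw": 0.6},
    {"tx": 0,"ty": 0,"tz": 0,"wx": 0,"wy": 0,"wz": 0,"jaw": 0.3},
    {"tx": 0,"ty": 0,"tz": 0,"wx": 0,"wy": 0,"wz": 0,"jaw": 0},
    {"tx": 0,"ty": 0,"tz": 0,"wx": 0,"wy": 0,"wz": 0,"jaw": 0},
    {"tx": 0,"ty": 0,"tz": 0,"wx": 0,"wy": 0,"wz": 0,"jaw": 0}
  ]
}}

```text
t: 16.1
tool_pos: [0.5065, 0.29, 0.0375]
tool_rot: [-3.123, -0.326, -0.01]
contact_force: [0.1, -1.1, -0.5]
opening: 0.0855
```

Request:
{"name": "send_rows", "arguments": {
  "series": [
    {"tx": 0,"ty": 0,"tz": -1.5,"wx": 0,"wy": 0,"wz": 0,"jaw": 0},
    {"tx": 0,"ty": 0,"tz": -3,"wx": 0,"wy": 0,"wz": 0,"jaw": 0},
    {"tx": 0,"ty": 0,"tz": -4,"wx": 0,"wy": 0,"wz": 0,"jaw": 0},
    {"tx": 0,"ty": 0,"tz": -5,"wx": 0,"wy": 0,"wz": 0,"jaw": 0},
    {"tx": 0,"ty": 0,"tz": -5,"wx": 0,"wy": 0,"wz": 0,"jaw": 0}
  ]
}}

```text
t: 16.73
tool_pos: [0.5028, 0.2885, 0.2262]
tool_rot: [3.124, 0.326, -0.002]
contact_force: [0.3, 0.6, -0.1]
opening: 0.085
```

Request:
{"name": "send_rows", "arguments": {
  "series": [
    {"tx": -4,"ty": -3,"tz": -2,"wx": 0,"wy": 0,"wz": 0,"jaw": 0},
    {"tx": -4,"ty": -3,"tz": 0,"wx": 0,"wy": 0,"wz": 0,"jaw": 0},
    {"tx": 0,"ty": 0,"tz": 0,"wx": 0,"wy": 0,"wz": 0,"jaw": 0},
    {"tx": 0,"ty": 0,"tz": 0,"wx": 0,"wy": 0,"wz": 0,"jaw": 0}
  ]
}}

```text
t: 17.23
tool_pos: [0.4135, 0.3329, 0.2594]
tool_rot: [-3.118, -0.324, -0.025]
contact_force: [0.2, -0.3, -0.0]
opening: 0.0855
```

Run:
```python
from h import *
goto(.505,.289,.0356,.208)
s=ctrl.get_image("scene")[:,:,::-1]
cv2.imwrite("pics/e1.png",cv2.resize(s[160:290,250:420],None,fx=4.5,fy=4.5,interpolation=2))
```

```text
t 17.225 pos [0.4135 0.3329 0.2594] yaw 0.2069 zaxis [ 0.0154  0.0085 -0.9998] F [ 0.1727 -0.2514 -0.024 ] op 0.0855
need cm [ 7.6732  6.2949 22.476 ] |24.57| w [-0.0051 -0.0168 -0.001 ]
```

View pics/e1.png

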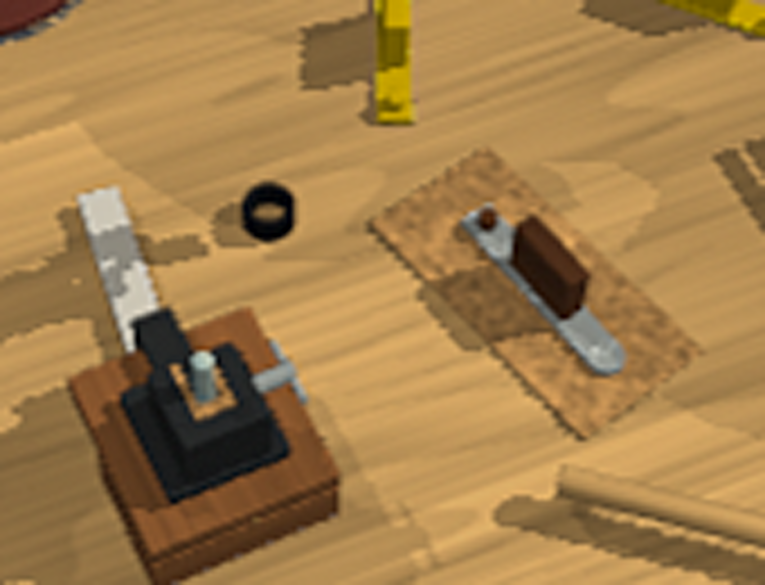

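The file lies flat on its mat (toe 610,365; heel 475,218), and the rod top is where it was (image 295,240 against 295,239). Handing in.

```bash
python3 -c "
from station import ctrl
print(ctrl.finish_job())"
```

```text
the job is handed in; nothing more can be done
None
```

I took the steel file by its wooden grip and filed the rod with two full forward strokes, the file level and its toe leading. Each stroke ran from about 67–75 mm ahead of the grip centre to about 72 mm behind it. After each one I lifted the file clear of the rod. I carried it back through the air to start the second stroke, then laid it flat on its mat and handed in at about 17 s.

- **Pressing:** the force on the sole rose from about 2–3 N to 4–5.5 N along each stroke, which puts the rod roughly 2–6 mm down. The force readings are noisy (about ±0.7 N). They did not always agree with the height, and mid-stroke 1 they suggested as little as 1.5 mm.
- **Rod:** at the end its top showed within 1 pixel of its starting place, so it did not slide out of the jaws.
- **File:** it lies sole down, wholly on its mat, a few millimetres and about 2.5° from where it started. The gripper is open and clear of everything.

The two views differed by about 3 mm on the rod's position and put its top 4 mm above the 160 mm stated. I used their mean for the position and the stated height.

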